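# Load the vacuum drying box and cam its cover tight

## Robot

A 7-joint arm with a two-finger parallel gripper is mounted at the origin on the work surface; the furniture and walls round the work are solid. World frame = base frame: x ahead of the robot, y to its left, z up, the work surface at z = 0. Lengths are in m, angles in rad, forces in N, time in s.
With the tool pointing down it reaches from about 0.4 to 0.875 m from the base axis. Payload 19.3 kg.
Tool frame: the origin (TCP) lies at the very end of the fingers, on their centre line; the grasp point (between the pads) lies 19 mm behind it; z points along the fingers, y is the direction in which the jaws open and shut (so a half turn about z gives the same grasp; the last joint's range is limited). The gripper opens to 85 mm and grips with 20 to 120 N. Pads are 22 mm wide; open, the fingers measure 114 mm over their backs; the gripper's body (76 mm by 85 mm) begins 54 mm behind the grasp point. The pads swing forward as they close: fully open they stand 13 mm farther back than shut.
Start: joints at [-1.18, 0.521, -0.036, 1.599, 0.021, 1.021, -0.113], TCP at [0.278, 0.56, 0.231] pointing down, gripper open.
Joint ranges: [-2.91, 2.91], [-0.3, 2.13], [-1.5, 1.42], [0.17, 2.43], [-1.26, 4.41], [0.16, 1.93], [-2.52, 2.52]. Speed limits (rad/s): [1.89, 1.89, 2.39, 2.39, 3.01, 3.01, 3.01].

## Interface

Orientations are given as a rotation vector (axis times angle).
In Python, from bench import bot gives the robot as it stands. The module is installed in compiled form; this text tells all that it offers. Calls block until the motion is done:
- bot.goto(position, orientation): joint-space move of the TCP to a pose.
- bot.servo_line(position, velocity=0.15, ori=None, f_stop=None): straight line of the TCP; ori=None keeps the orientation; velocity is the mean speed in m/s. With f_stop (N) it stops when the force on the tool has changed by that much, and returns True; else False.
- bot.set_joints(angles): joint-space move.
- bot.command_gripper(opening, squeeze=None): opening from 0.0 (shut) to 1.0 (fully open); squeeze is the grip in N (None keeps the last); returns when the fingers have stopped.
- bot.dwell(seconds).
- bot.inverse_kinematics(position, orientation): joint angles nearest the present ones, or None.
- bot.observe(): the state.
- bot.capture(name): name is "side" or "top"; returns the picture (384x512x3 uint8, red, green, blue); there is no depth.
- bot.camera_model(name): a dict with "fx", "fy", "cx", "cy" (pixels), "camera_from_world" (4x4, takes a point from world to camera coordinates). Camera axes: x right, y up, looking along -z (the intrinsics and any distortion apply to the point x, -y, -z); pixel columns grow to the right and rows downward; lengths in m; the calibration is good to about 2 mm. A picture is of the moment at which its call begins. camera_model takes no time and is no camera call.
A pose or a line that the arm cannot do raises bot.Unreachable and nothing moves.
- bot.sign_off(): hands the job in, once; it reports no verdict.
The state is a dict: "t": time; "joints": joint angles; "joint_vel": joint speeds; "joint_efforts": joint torques, N m; "tool_pos": TCP position; "eef_rot": TCP orientation; "wrist_force": force on the tool from outside, world axes, zero at the start; "moment": the same for the moment, N m; "gripper_width": opening from 0.0 (shut) to 1.0 (fully open).
Only numpy, scipy, OpenCV 4.12 (cv2) and the standard library are available. Lean on these libraries where they do the work, as an engineer would, in place of code of your own. Each camera call takes 0.05 s, during which the arm holds its last target. There are 200 camera calls.

## Task

Load the vacuum drying box: turn the cam lever back a quarter turn to free the cover, tip the cover up, lift it off and lay it flat on the clear bench to the right of the box, then stand every loose filter cartridge upright inside the box. Hook the cover's rear edge back under the lip, swing it down onto the gasket, and turn the cam lever fully home again so the cover is drawn tight. Leave the blue bottles and the loose blue part behind the work undisturbed.

Things in the scene. Friction and masses are not known exactly. Their poses are not given: they have to be found in the camera images.
- dry_box: grey open-topped box screwed to the bench (fixed); origin at the centre of its underside, x to its rear (away from the robot), y to its left. Inside 104 (x) x 204 mm (y), floor 6 mm up, walls 8 mm thick, outside 120 x 220, rim at z = 84 mm. Hose barb (left) and dial gauge (right) stick out 37 mm below z = 66 mm
- box_floor (a point): centre of the box's inner floor, z = 6 mm, axes as the box. Two flared side guides on the box (box x -45 to -15 mm, inner faces 3.8 mm beyond the cover's side edges, tops 18 mm above the rim) keep the cover from sliding sideways
- rear_rim (a point): middle of the outer top edge of the rear wall (box x = +60, z = 84 mm), the line along y about which the hooked cover swings. The black gasket in the rim is springy and hinges about this line: free, its front stands 5 mm proud, so a loose cover lies tilted 0.043 rad, front high; pressing it flush takes about 9 N
- lip_edge (a point): middle of the lower front edge of the lip of the hook channel behind the rear wall: box x = +68 mm, 9 mm above the rim. The lip is 180 mm wide along y; the channel's back stop is at box x = +89 mm; between rear wall and stop it is open 27 mm deep below the rim, so the tilted cover's edge can dip there
- cover_grip (a point): centre of the cover's black bar handle; x to the cover's rear edge, y along the bar, z up out of it. Bar flat-sided, 14 mm thick in x, 18 mm high, 70 mm free between posts, 23 mm of room under it, over the centre of mass, 38 mm above the cover's underside. Closed it is at box x = +8 mm (4 mm either way is fine), y = 0, z = 122 mm
- cover: the cover: aluminium plate with two windows, 148 (x) x 220 (y) x 6 mm, 0.4 kg; origin under its centre, 38 mm below cover_grip, same axes. A steel keeper tongue, 26 mm wide, reaches out of its front edge to x = -98 mm. It starts closed under the cam: its rear 22 mm reach beyond the rear wall, under the lip
- cover_rear (a point): middle of the rear lower edge of the cover plate, 74 mm behind the handle centre; closed it is at box x = +82 mm, 14 mm under the lip, at rim height
- cover_front (a point): point on the cover's underside 66 mm in front of the handle centre, over the front wall; at rim height (box z = 84 mm) when the cover is tight, 5 to 6 mm higher when it lies loose on the gasket
- cam (a joint): quarter-turn cam on an upright axis before the box. 0: open, lever points to the box's front (-x); grows anticlockwise seen from above to its stop at 1.571: home, lever to the box's right (-y), claw pressing on the keeper tongue. From about 0.4 to 1.2 its ramp draws the cover down; takes up to 12 N at the knob; stays where left. Starts home
- cam_axis (a point): on the cam's axis (box x = -105 mm, y = 0) at the height of the knob's middle, 126 mm above the bench
- cam_knob (a point): middle of the upright black knob at the lever's end, round, 17 mm thick and 34 mm tall (its foot is 17 mm below this point, on the lever), 60 mm from the axis; it moves round with the lever
- cart_0_c (a point): filter cartridge, an upright cream cylinder with a dark O-ring, 45 mm across the ring, body 41 mm, 72 mm tall, 45 g; the point is its centre, half-way up, z up its axis. Absent in some runs. Starts standing on the bench left of the drying box
- cart_1_c (a point): filter cartridge, an upright cream cylinder with a dark O-ring, 45 mm across the ring, body 41 mm, 72 mm tall, 45 g; the point is its centre, half-way up, z up its axis. Absent in some runs. Starts standing on the bench left of the drying box
- cart_2_c (a point): filter cartridge, an upright cream cylinder with a dark O-ring, 45 mm across the ring, body 41 mm, 72 mm tall, 45 g; the point is its centre, half-way up, z up its axis. Absent in some runs. Starts standing on the bench left of the drying box
- cart_3_c (a point): filter cartridge, an upright cream cylinder with a dark O-ring, 45 mm across the ring, body 41 mm, 72 mm tall, 45 g; the point is its centre, half-way up, z up its axis. Absent in some runs. Starts standing on the bench left of the drying box
- spare_bottle: blue filter bottle standing upright behind and right of the box, 63 mm across, 175 mm tall, origin at its underside; leave alone
- loose_cap: blue moulded cup-like part, 55 mm across, 56 mm tall, standing left of the box at the back, origin at its underside; leave alone
Not all that is in view belongs to the job. Leave any orange or red look-alike of the part that bears cart_3_c alone.

How it is judged:
On the way, in this order (a step that is already met when the one before it is completed fails the run):
1. the cam is turned back open, freeing the cover (value of joint cam below 0.4 rad), for 0.2 s.
2. the cover is off the box and lies flat on the bench to its right (y of cover_grip in the frame of dry_box below -0.19 m and height (world z) of cover_grip below 0.05 m and angle between cover_grip's own z axis and vertical below 0.1 rad), for 0.2 s.
3. every cartridge present stands upright inside the box (x of cart_0_c in the frame of dry_box between -0.05 and 0.05 m and y of cart_0_c in the frame of dry_box between -0.1 and 0.1 m and z of each of cart_0_c, cart_1_c, cart_2_c, cart_3_c in the frame of dry_box below 0.055 m and angle between each of cart_0_c, cart_1_c, cart_2_c, cart_3_c's own z axis and vertical below 0.2 rad and x of cart_1_c in the frame of dry_box between -0.05 and 0.05 m and y of cart_1_c in the frame of dry_box between -0.1 and 0.1 m and x of cart_2_c in the frame of dry_box between -0.05 and 0.05 m and y of cart_2_c in the frame of dry_box between -0.1 and 0.1 m and x of cart_3_c in the frame of dry_box between -0.05 and 0.05 m and y of cart_3_c in the frame of dry_box between -0.1 and 0.1 m), for 0.2 s.
4. the cover's rear edge is under the lip and the cover lies down on the gasket, cam still open (x of cover_rear in the frame of dry_box above 0.072 m and z of cover_rear in the frame of dry_box below 0.088 m and angle between the z axis of cover_grip and the z axis of dry_box, either way round below 0.08 rad and z of cover_front in the frame of dry_box below 0.094 m and value of joint cam below 0.7 rad), for 0.2 s.
5. the cam is turned home and the cover is drawn tight (x of cover_rear in the frame of dry_box above 0.072 m and z of cover_rear in the frame of dry_box below 0.088 m and z of cover_front in the frame of dry_box below 0.086 m and value of joint cam above 1.35 rad), for 0.2 s.
At the end, for the whole second after the job is handed in: cam at 1.35 rad or more of 1.571; cover's rear edge under the lip (box x over 72 mm, within 4 mm of rim height), its front within 2 mm of the rim; every cartridge present inside the box, upright within 0.2 rad; cover at rest (all of step 3 and all of step 5 and linear speed of cover below 0.02 m/s); the robot touches nothing.
It fails at once if the spare bottle pushed more than 3 cm (distance of spare_bottle from where it was at the start of the episode above 0.03 m).
It fails at once if the loose blue part pushed more than 3 cm (distance of loose_cap from where it was at the start of the episode above 0.03 m).
Of cart_0, cart_1, cart_2, cart_3 only 2 to 4 are there at a start; the rules pass over those that are not, and their reading is None.
At some moment in a run one of cover may be knocked a few centimetres aside while the robot is not near it.
It also fails if it takes over 210 s, if anything falls off the work surface, if the arm or the gripper's body presses on something with over 40 N, if the wrist force passes 120 N, or if a joint passes its speed limit or range.

## Working session

There is one attempt and no reset: what is moved stays moved. The work goes in short steps, each a Python script; the robot and the scene stay as the last script left them, time stands still between calls to the robot, and variables do not carry over. Pictures are saved under pics/ and viewed, about 12 in all and at most 16, crops included, and the job is handed in when it is done.

```bash
mkdir -p pics
cat > h.py <<'E'
import numpy as np, cv2
from bench import bot
def snap(cam,name):
    im=bot.capture(cam); cv2.imwrite(f'pics/{name}.png',im[:,:,::-1]); return im
E
python3 - <<'E'
from h import *
for c in('side','top'):
    snap(c,c+'0'); m=bot.camera_model(c); print(c,{k:np.round(v,4).tolist() for k,v in m.items()})
s=bot.observe(); print(s)
E
```

```text
side {'fx': 383.8301, 'fy': 383.8301, 'cx': 256.5858, 'cy': 186.5876, 'camera_from_world': [[0.8407, -0.5413, -0.014, -0.4325], [0.3239, 0.4818, 0.8142, -0.3053], [-0.434, -0.6891, 0.5804, -0.7272], [0.0, 0.0, 0.0, 1.0]]}
top {'fx': 458.0327, 'fy': 458.0327, 'cx': 252.5259, 'cy': 189.7498, 'camera_from_world': [[-0.0719, -0.9974, -0.004, 0.1267], [0.9755, -0.0712, 0.2081, -0.5884], [-0.2078, 0.0111, 0.9781, -1.2113], [0.0, 0.0, 0.0, 1.0]]}
{'t': 0.1, 'joints': array([-1.18022316,  0.52195536, -0.03630831,  1.59994303,  0.02120944,
        1.02107212, -0.11279112]), 'joint_vel': array([ 0.00011526, -0.00021173, -0.00039266, -0.00027273, -0.00058362,
       -0.0011867 , -0.0002204 ]), 'joint_efforts': array([ 4.27488980e-03, -9.28479981e+01,  1.98484652e+00, -3.70537806e+01,
        1.81764818e-02,  5.38581677e-03, -8.04407182e-05]), 'tool_pos': array([0.27781311, 0.55953741, 0.23078575]), 'eef_rot': array([-7.17383573e-01, -3.05844203e+00,  1.54313372e-03]), 'wrist_force': array([-0.11769527, -0.30426205,  0.12983955]), 'moment': array([0.00878334, 0.00250109, 0.01122968]), 'gripper_width': 0.9991132302274456}
```

View pics/side0.png

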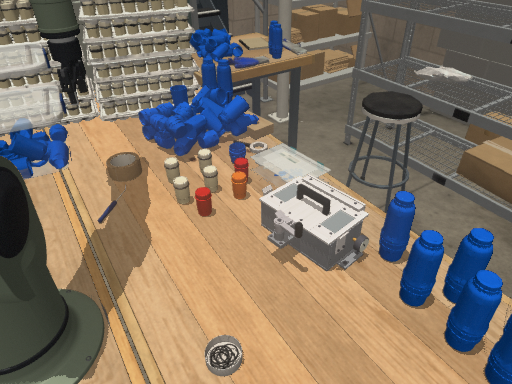

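View pics/top0.png

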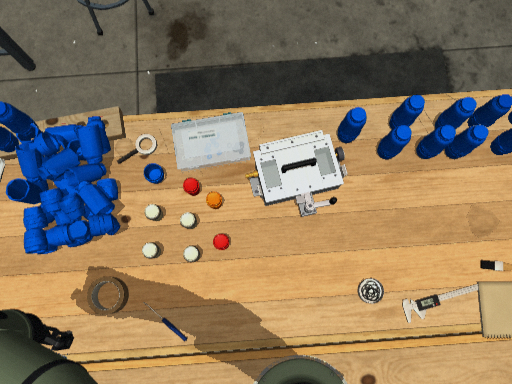

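The side view shows the box with its black handle at about (313,200) and four cream cartridges near (172,167), (204,161), (181,190) and (210,179). The red and orange decoys are at (204,201), (241,168) and (239,185). In the top view the box is near (298,168) with the knob at (333,201), and the cartridges are at (152,212), (188,220), (150,250) and (191,254). I'll crop both views for measuring.

Run:
```python
import cv2
a=cv2.imread('pics/top0.png')[120:222,238:358]; cv2.imwrite('pics/topc.png',cv2.resize(a,None,fx=5,fy=5,interpolation=cv2.INTER_CUBIC))
a=cv2.imread('pics/side0.png')[170:272,252:372]; cv2.imwrite('pics/sidec.png',cv2.resize(a,None,fx=5,fy=5,interpolation=cv2.INTER_CUBIC))
```

```text
(no output)
```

View pics/topc.png

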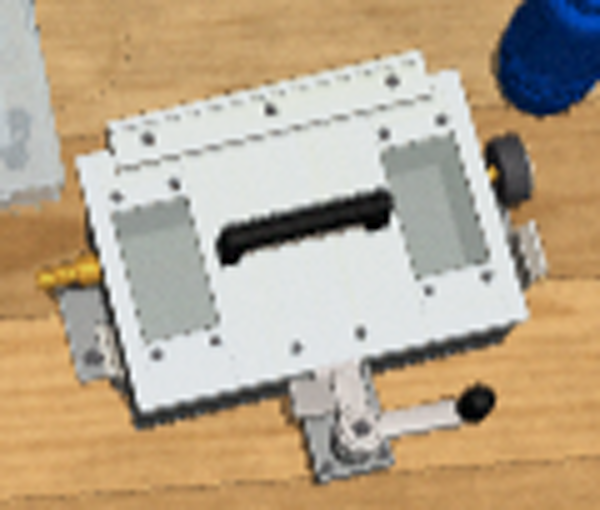

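View pics/sidec.png

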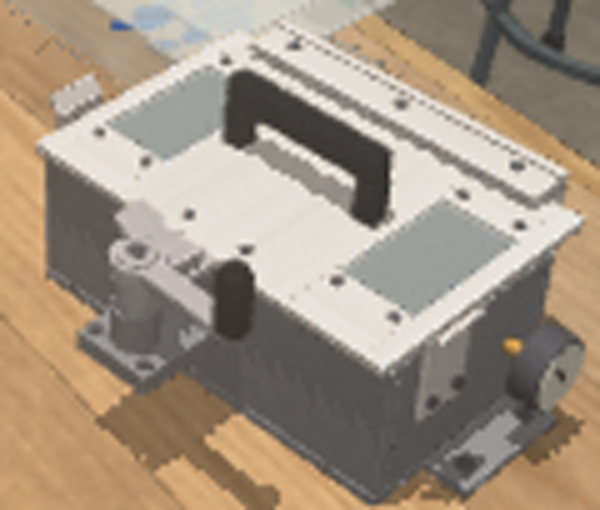

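The crops give cover corners in both views. In the top crop they are (138,412), (527,318), (78,158) and (460,72), and in the side crop (385,365), (40,147) and (582,220). The knob is at top (475,403) and side (235,298). I'll fit the box pose from these and triangulate the cartridges.

```bash
cat >> h.py <<'E'
def proj(cam,P):
    m=bot.camera_model(cam); P=np.atleast_2d(P); c=P@np.array(m['camera_from_world'])[:3,:3].T+np.array(m['camera_from_world'])[:3,3]
    return np.c_[m['cx']+m['fx']*c[:,0]/-c[:,2], m['cy']-m['fy']*c[:,1]/-c[:,2]]
def ray(cam,uv):
    m=bot.camera_model(cam);T=np.array(m['camera_from_world']);R,t=T[:3,:3],T[:3,3]
    d=np.array([(uv[0]-m['cx'])/m['fx'],-(uv[1]-m['cy'])/m['fy'],-1.]); return -R.T@t, R.T@d
def atz(cam,uv,z):
    o,d=ray(cam,uv); return o+d*(z-o[2])/d[2]
def tri(uvt,uvs):
    o1,d1=ray('top',uvt);o2,d2=ray('side',uvs)
    s=np.linalg.lstsq(np.c_[d1,-d2],o2-o1,rcond=None)[0]; a,b=o1+d1*s[0],o2+d2*s[1]
    return (a+b)/2,np.linalg.norm(a-b)
E
python3 - <<'E'
from h import *
from scipy.optimize import least_squares
T=[((-66,110,90),(138,412)),((-66,-110,90),(527,318)),((82,110,90),(78,158)),((82,-110,90),(460,72)),((-105,-60,130),(475,403))]
S=[((-66,-110,90),(385,365)),((-66,110,90),(40,147)),((82,-110,90),(582,220)),((-105,-60,126),(235,298))]
X=np.array([a for a,_ in T+S])/1e3
uv=np.array([(238+u/5-.4,120+v/5-.4) for _,(u,v) in T]+[(252+u/5-.4,170+v/5-.4) for _,(u,v) in S])
def W(p,X=X):
    c,s=np.cos(p[2]),np.sin(p[2]); return np.c_[p[0]+c*X[:,0]-s*X[:,1],p[1]+s*X[:,0]+c*X[:,1],p[3]+X[:,2]]
def r(p):
    w=W(p); return (np.r_[proj('top',w[:5]),proj('side',w[5:])]-uv).ravel()
for zfree in (1,0):
    f=least_squares(lambda p:r(np.r_[p[:3],p[3]*zfree]),[.65,0,.2,0]);print(f.x,np.round(f.fun.reshape(-1,2),1).tolist())
p0=tri(uv[4],uv[8]);print('knob',p0,'FR',tri(uv[1],uv[5]),'FL',tri(uv[0],uv[6]))
for c in('top','side'):
    im=cv2.imread(f'pics/{c}0.png').astype(int); b,g,rr=im[...,0],im[...,1],im[...,2]
    m=((g>150)&(rr-b>8)&(rr-b<60)&(rr-g<22)).astype(np.uint8)
    n,_,st,ce=cv2.connectedComponentsWithStats(m)
    for i in range(1,n):
        x,y=ce[i]
        if st[i,4]>25 and ((c=='top' and 100<x<260 and 190<y<280) or (c=='side' and 150<x<250 and 140<y<220)): print(c,st[i],np.round(ce[i],1))
E
```

```text
[ 0.63699455 -0.04642875  0.16199187 -0.0023497 ] [[0.3, 0.0], [0.8, 0.4], [-0.4, -0.2], [-0.2, -0.6], [-0.2, -1.5], [-0.9, 1.6], [-1.3, -0.5], [0.4, 0.3], [0.2, -0.8]]
[ 0.63610965 -0.04696636  0.16200338  0.        ] [[0.6, 0.2], [1.2, 0.5], [-0.2, -0.2], [0.2, -0.6], [0.2, -1.4], [-0.9, 1.1], [-1.5, -1.0], [0.4, -0.2], [0.1, -1.4]]
knob (array([ 0.54048205, -0.12389054,  0.12327467]), np.float64(0.0017585485556992754)) FR (array([ 0.59166912, -0.16387283,  0.08936359]), np.float64(0.0026578266092186693)) FL (array([0.55620328, 0.05156364, 0.08483791]), np.float64(0.0030411625796578916))
top [145 204  14  14 150] [151.4 210.7]
top [180 212  15  14 150] [187.1 219. ]
top [142 243  15  14 153] [149.1 249.7]
top [183 246  15  15 153] [190.5 253.3]
side [198 149  13   7  71] [203.9 151.9]
side [164 157  14   8  79] [170.5 160.6]
side [203 165  14   9  82] [209.4 169. ]
side [173 176  15   9  98] [179.9 180.1]
```

```bash
cat >> h.py <<'E'
from scipy.spatial.transform import Rotation as Ro
BOX=np.array([.6368,-.0467,0.]); YAW=.162; RB=Ro.from_euler('z',YAW)
def b2w(p): return BOX+RB.apply(p)
def w2b(p): return RB.inv().apply(np.asarray(p)-BOX)
D0=np.array([[0,1,0],[1,0,0],[0,0,-1.]]).T   # cols: tool x=box y, tool y=box x, tool z down
def ori(turn=0,tilt=0,flip=0):  # turn: jaw angle from box x; tilt: front of held part up
    return (RB*Ro.from_euler('z',turn)*Ro.from_euler('y',tilt)*Ro.from_matrix(D0)*Ro.from_euler('z',np.pi*flip)).as_rotvec()
def st(tag=''):
    s=bot.observe(); print(tag,'t%.1f'%s['t'],'tcp_box',np.round(w2b(s['tool_pos']),4),'F',np.round(s['wrist_force'],1),'g%.3f'%s['gripper_width'],'q7 %.2f'%s['joints'][6]); return s
E
python3 - <<'E'
from h import *
T=[(151.4,210.7),(187.1,219),(149.1,249.7),(190.5,253.3)];S=[(203.9,151.9),(170.5,160.6),(209.4,169),(179.9,180.1)]
for t in T:
    b=min((tri(t,s)[1],s) for s in S); p=tri(t,b[1]); w=atz('top',t,.072); print(t,b,np.round(p[0],4),'topz72',np.round(w,4),'box',np.round(w2b(w),3))
for n,uv,z in[('bottle',(352,125),.1),('bottle_top',(357,113),.175),('b2',(398,140),.1),('red',(221,241),.072),('red2',(191,186),.072),('or',(215,200),.072),('cap',(154,173),.05),('tin',(370,291),.02)]:
    w=atz('top',uv,z);print(n,np.round(w,3),np.round(w2b(w),3))
for f in(0,1):
  print('flip',f)
  for nm,bp,o in[('cam home',(-.105,-.06,.116),ori(0,0,f)),('cam mid',(-.147,-.042,.116),ori(-.785,0,f)),('cam open',(-.165,0,.116),ori(-1.571,0,f)),('camopen+',(-.165,0,.116),ori(1.571,0,f)),('h',(.008,0,.103),ori(0,0,f)),('tilt',(-.03,0,.18),ori(0,.4,f)),('lay',(-.06,-.29,.02),ori(0,0,f)),('cart',(.0,.075,.04),ori(0,0,f)),('bench',w2b([.45,.25,.04]),ori(0,0,f))]:
    q=bot.inverse_kinematics(b2w(np.array(bp)),o); print(nm,None if q is None else np.round(q,2))
E
```

```text
(151.4, 210.7) (np.float64(0.0012089959509677891), (203.9, 151.9)) [0.5568 0.3644 0.0687] topz72 [0.5556 0.3639 0.072 ] box [-0.014  0.418  0.072]
(187.1, 219) (np.float64(0.0008558113729940586), (209.4, 169)) [0.5266 0.2677 0.0689] topz72 [0.5257 0.2674 0.072 ] box [-0.059  0.328  0.072]
(149.1, 249.7) (np.float64(0.0014862356395135264), (170.5, 160.6)) [0.4509 0.3732 0.0694] topz72 [0.45   0.3728 0.072 ] box [-0.117  0.444  0.072]
(190.5, 253.3) (np.float64(0.0010407274330663818), (179.9, 180.1)) [0.433  0.2625 0.0692] topz72 [0.4323 0.2623 0.072 ] box [-0.152  0.338  0.072]
bottle [ 0.751 -0.204  0.1  ] [ 0.087 -0.174  0.1  ]
bottle_top [ 0.757 -0.203  0.175] [ 0.094 -0.173  0.175]
b2 [ 0.699 -0.326  0.1  ] [ 0.016 -0.285  0.1  ]
red [0.459 0.179 0.072] [-0.139  0.251  0.072]
red2 [0.617 0.253 0.072] [0.029 0.299 0.072]
or [0.573 0.189 0.072] [-0.025  0.243  0.072]
cap [0.667 0.358 0.05 ] [0.095 0.395 0.05 ]
tin [ 0.298 -0.218  0.02 ] [-0.362 -0.114  0.02 ]
flip 0
cam home [-0.14  0.6   0.37  1.89 -0.32  0.7   0.57]
cam mid [-0.26  0.57  0.5   2.02 -0.43  0.66 -0.1 ]
cam open [-0.4   0.55  0.58  2.1  -0.5   0.63 -0.88]
camopen+ [-0.02  0.47  0.06  2.08 -0.05  0.59  1.81]
h [-0.26  0.74  0.37  1.65 -0.34  0.81  0.42]
tilt [-0.21  0.8   0.31  1.35 -0.14  1.42  0.27]
lay [ 0.25  0.93  0.29  1.48 -0.33  0.78  0.83]
cart [-0.33  0.79  0.29  1.73 -0.34  0.66  0.31]
bench [-0.71  0.66  0.12  2.03 -0.16  0.47 -0.31]
flip 1
cam home [-0.6   1.    1.22  1.92 -1.09  1.1  -1.88]
cam mid [ 0.85  0.74 -1.07  1.96  0.82  0.95  1.89]
cam open [-0.02  0.47  0.06  2.08 -0.05  0.59  1.81]
camopen+ [-0.4   0.55  0.58  2.1  -0.5   0.63 -0.88]
h [-0.65  1.13  1.22  1.68 -1.13  1.21 -2.12]
tilt [-0.57  1.14  1.22  1.37 -0.77  1.62 -2.34]
lay [-0.09  1.19  1.    1.5  -1.09  1.08 -1.8 ]
cart [-0.72  1.08  1.01  1.75 -1.1   0.99 -2.23]
bench [-0.29  0.68 -0.44  2.    0.52  0.57  2.2 ]
```

```bash
cat >> h.py <<'E'
def cam_arc(a0,a1,n,dz,v=.1,r=.06):
    for a in np.linspace(a0,a1,n+1)[1:]:   # cam angle a; lever dir box: a=0 -> -x, pi/2 -> -y
        p=np.array([-.105-r*np.cos(a),-r*np.sin(a),dz]); bot.servo_line(b2w(p),velocity=v,ori=ori(a-np.pi/2))
E
python3 - <<'E'
from h import *
bot.command_gripper(.6)
bot.goto(b2w([-.105,-.06,.21]),ori()); st('above')
bot.servo_line(b2w([-.105,-.06,.117]),velocity=.12,f_stop=15); st('down')
bot.command_gripper(0,40); st('grip')
cam_arc(np.pi/2,.03,6,.117); st('turned'); snap('top','cam'); snap('side','cams')
E
```

```text
above t3.1 tcp_box [-0.1046 -0.0591  0.2099] F [ 0.5  0.7 -0.1] g0.601 q7 0.55
down t4.0 tcp_box [-0.1047 -0.0602  0.1176] F [0.3 0.4 0.6] g0.599 q7 0.62
grip t4.5 tcp_box [-0.1049 -0.0602  0.1175] F [-2.  -1.3  6.1] g0.182 q7 0.62
turned t6.9 tcp_box [-0.1652 -0.0016  0.1174] F [-5.3 -0.6 12.1] g0.183 q7 -0.59
```

```bash
cat >> h.py <<'E'
DG=.019
def hand(a,slide=0.,up=0.,y=0.,dg=DG):   # TCP(world),ori for cover tilted a about rear rim, slid forward, raised
    c,s=np.cos(a),np.sin(a); v=np.array([-.052-slide,.038-dg])
    return b2w(np.array([.06+c*v[0]+s*v[1],y,.084-s*v[0]+c*v[1]+up])),ori(0,a)
E
python3 - <<'E'
from h import *
bot.command_gripper(.5); s=bot.observe(); p=s['tool_pos']; bot.servo_line(p+[0,0,.08],velocity=.15)
P,o=hand(.043,up=.08); bot.goto(P,o); st('above')
im=snap('top','h1')
P,o=hand(.043); print(bot.servo_line(P,velocity=.1,f_stop=15)); st('down')
snap('side','h2')
E
python3 -c "
import cv2,numpy as np
a=cv2.imread('pics/h1.png')[110:220,230:370];b=cv2.imread('pics/h2.png')[150:260,240:380]
cv2.imwrite('pics/h.png',cv2.resize(np.hstack([a,b]),None,fx=2.8,fy=2.8))"
```

```text
above t9.1 tcp_box [ 0.0081 -0.0002  0.1845] F [-1.  -0.2  0.8] g0.502 q7 0.41
False
down t10.1 tcp_box [ 0.0092 -0.0002  0.1058] F [0.  1.3 0.6] g0.499 q7 0.44
```

View pics/h.png

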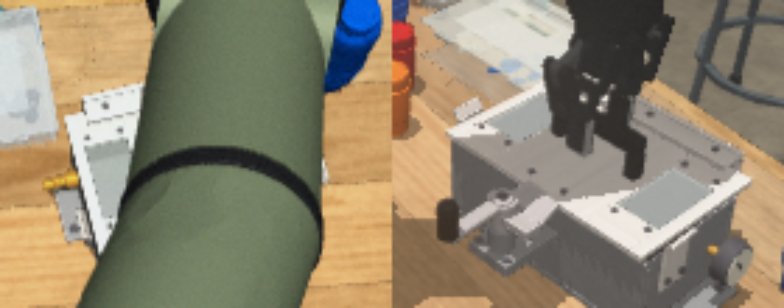

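The lever now points forward (open) and the fingers straddle the bar. Next I grip it and tip the cover up.

```bash
python3 - <<'E'
from h import *
bot.command_gripper(0,100); st('grip')
for a in(.12,.2,.28,.36):
    P,o=hand(a); bot.servo_line(P,velocity=.06,ori=o); 
st('tilted'); snap('side','t1')
for s in(.015,.032):
    P,o=hand(.36,s); bot.servo_line(P,velocity=.06,ori=o)
st('slid')
P,o=hand(.36,.032,.1); bot.servo_line(P,velocity=.15,ori=o); st('up'); snap('side','t2')
E
python3 -c "
import cv2,numpy as np
a=cv2.imread('pics/t1.png')[130:270,240:380];b=cv2.imread('pics/t2.png')[130:270,240:380]
cv2.imwrite('pics/t.png',cv2.resize(np.hstack([a,b]),None,fx=2.8,fy=2.8))"
```

```text
grip t10.6 tcp_box [0.0091 0.     0.1058] F [-1.7 -0.6  6.4] g0.147 q7 0.44
tilted t11.6 tcp_box [ 1.820e-02 -1.000e-04  1.199e-01] F [-0.4  3.9  5.9] g0.147 q7 0.36
slid t12.4 tcp_box [-0.0119  0.0002  0.1311] F [-0.4  0.3 -4. ] g0.142 q7 0.37
up t13.3 tcp_box [-1.220e-02  2.000e-04  2.304e-01] F [ 0.   0.5 -4.4] g0.143 q7 0.36
```

View pics/t.png

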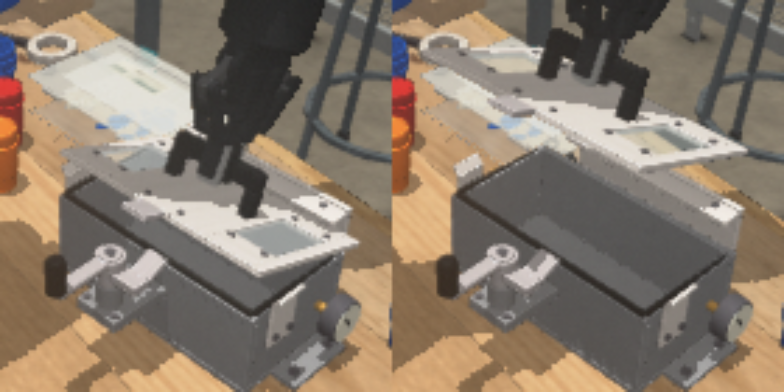

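```bash
python3 - <<'E'
from h import *
bot.servo_line(b2w([-.13,0,.23]),velocity=.2,ori=ori()); 
bot.servo_line(b2w([-.15,-.28,.20]),velocity=.25)
bot.servo_line(b2w([-.15,-.28,.045]),velocity=.15); st('low')
print(bot.servo_line(b2w([-.15,-.28,.017]),velocity=.03,f_stop=5)); st('laid')
bot.command_gripper(.5); bot.dwell(.2); s=st('rel')
bot.servo_line(s['tool_pos']+[0,0,.1],velocity=.2)
bot.command_gripper(.78)
bot.goto(np.array([.5257,.2674,.2]),ori()); st(); snap('top','laid'); snap('side','laids')
E
python3 -c "
import cv2,numpy as np
a=cv2.imread('pics/laid.png')[100:280,240:440];b=cv2.imread('pics/laids.png')[150:330,250:450]
cv2.imwrite('pics/l.png',cv2.resize(np.hstack([a,b]),None,fx=2,fy=2))"
```

```text
low t16.7 tcp_box [-0.1496 -0.2804  0.0459] F [-0.2 -0.  -3.9] g0.143 q7 1.02
True
laid t17.5 tcp_box [-0.1501 -0.2799  0.0198] F [-1.   1.1 10.2] g0.143 q7 1.03
rel t18.1 tcp_box [-0.1506 -0.2793  0.0191] F [ 0.6 -0.4 -0.7] g0.500 q7 1.03
 t21.3 tcp_box [-0.0587  0.3268  0.2   ] F [ 0.1  0.3 -0.8] g0.779 q7 -0.09
```

View pics/l.png

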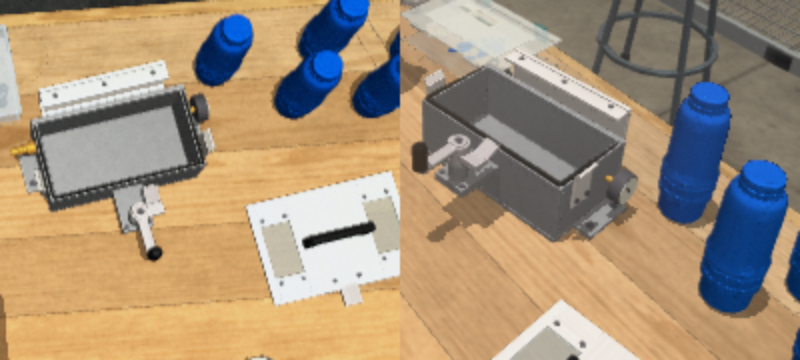

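The box is open and empty, the cam lever points forward, and the cover lies flat to the right of the box with its handle near (338,235) in the composite. Cartridges next.

```bash
cat >> h.py <<'E'
def cart(xy,slot):
    bot.command_gripper(.8); bot.goto(np.array([*xy,.17]),ori())
    bot.servo_line(np.array([*xy,.035]),velocity=.18,f_stop=12); bot.command_gripper(0,35); st('grip')
    bot.servo_line(np.array([*xy,.21]),velocity=.25)
    bot.goto(b2w([0,slot,.2]),ori()); bot.servo_line(b2w([0,slot,.052]),velocity=.2,f_stop=10); 
    bot.servo_line(b2w([0,slot,.038]),velocity=.04,f_stop=5); st('set'); bot.command_gripper(.7)
    bot.servo_line(b2w([0,slot,.2]),velocity=.25,f_stop=20)
E
python3 - <<'E'
from h import *
cart((.5257,.2674),-.075); cart((.4323,.2623),-.025)
bot.goto(np.array([.45,.3728,.17]),ori()); st(); snap('top','c2'); snap('side','c2s')
E
python3 -c "
import cv2,numpy as np
a=cv2.imread('pics/c2.png')[100:280,170:370];b=cv2.imread('pics/c2s.png')[120:300,180:380]
cv2.imwrite('pics/c.png',cv2.resize(np.hstack([a,b]),None,fx=2,fy=2))"
```

```text
grip t23.1 tcp_box [-0.0585  0.3282  0.036 ] F [-1.1  0.7  9.6] g0.465 q7 0.03
set t26.7 tcp_box [ 0.0008 -0.0751  0.0414] F [ 1.6 -0.4  1.4] g0.467 q7 0.65
grip t30.9 tcp_box [-0.1515  0.3383  0.0358] F [-0.4 -0.5  8.9] g0.465 q7 0.02
set t34.5 tcp_box [ 0.0009 -0.025   0.0411] F [ 0.8  0.4 -0.1] g0.464 q7 0.63
 t37.4 tcp_box [-0.116   0.443   0.1701] F [-0.2 -0.1 -1. ] g0.701 q7 -0.21
```

View pics/c.png

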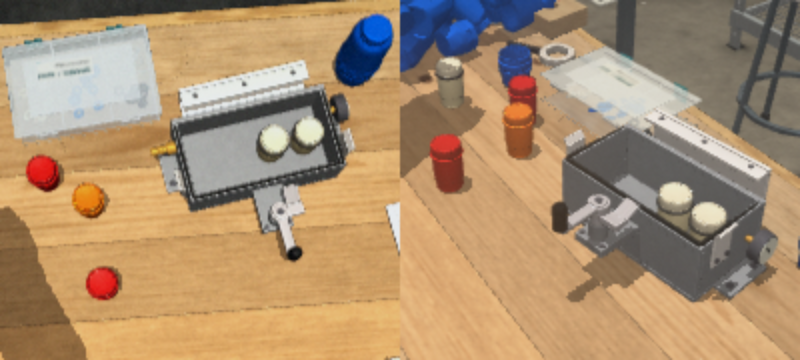

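Two cartridges stand upright in the box, next to each other at its right end. Now the other two.

```bash
python3 - <<'E'
from h import *
cart((.45,.3728),.025); cart((.5556,.3639),.075)
bot.command_gripper(.5); bot.goto(np.array([.45,.3,.25]),ori()); st(); snap('top','c4'); snap('side','c4s')
E
python3 -c "
import cv2,numpy as np
a=cv2.imread('pics/c4.png')[120:260,240:440];b=cv2.imread('pics/c4s.png')[170:310,250:390]
cv2.imwrite('pics/c4c.png',cv2.resize(np.hstack([a,b]),None,fx=2.35,fy=2.35))"
```

```text
grip t39.2 tcp_box [-0.1162  0.4445  0.0359] F [-0.7 -0.2  8. ] g0.466 q7 -0.11
set t42.9 tcp_box [0.0009 0.0251 0.0411] F [0.  0.1 0.4] g0.461 q7 0.59
grip t47.0 tcp_box [-0.0134  0.4186  0.0361] F [-1.7 -0.6  7.2] g0.467 q7 -0.02
set t50.4 tcp_box [0.0009 0.0751 0.0412] F [ 0.5 -0.6 -0. ] g0.466 q7 0.53
 t53.0 tcp_box [-0.1278  0.3713  0.25  ] F [ 0.4 -0.5 -1.2] g0.501 q7 -0.15
```

View pics/c4c.png

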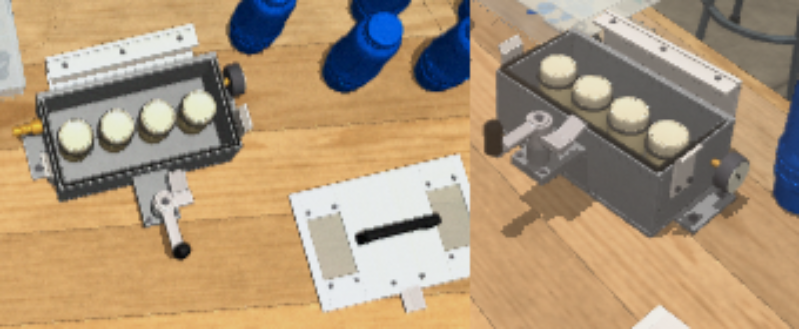

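All four cartridges stand upright in the box. I'll measure the cover's handle pose from the two top pictures (after laying and now).

```bash
cat >> h.py <<'E'
def handle(name):   # dark bar on bench -> box xy of centre, yaw rel. box
    im=cv2.imread(f'pics/{name}.png'); m=(im.max(2)<60).astype(np.uint8); m[:175]=0; m[:,:375]=0; m[262:]=0; m[:,462:]=0
    n,l,s,c=cv2.connectedComponentsWithStats(m); i=1+np.argmax(s[1:,4])
    (cx,cy),_,_=r=cv2.minAreaRect(np.argwhere(l==i)[:,::-1].astype(np.float32))
    b=cv2.boxPoints(r); e=sorted([(np.linalg.norm(b[0]-b[1]),0),(np.linalg.norm(b[1]-b[2]),1)])[-1][1]; d=(b[1]-b[0]) if e==0 else (b[2]-b[1])
    p,q=[w2b(atz('top',np.array([cx,cy])+k*d/2,.045)) for k in(-1,1)]
    if p[1]>q[1]: p,q=q,p
    return (p+q)/2, np.arctan2(-(q-p)[0],(q-p)[1]), s[i,4], np.linalg.norm(q-p)
E
python3 - <<'E'
from h import *
for n in('laid','c4'): print(handle(n))
E
```

```text
(array([-0.19216296, -0.26981029,  0.045     ]), np.float64(0.0008449942742895631), np.int32(160), np.float64(0.10131997107698155))
(array([-0.19216235, -0.27052238,  0.045     ]), np.float64(0.0008450547229801105), np.int32(161), np.float64(0.10274415931253301))
```

```bash
python3 - <<'E'
from h import *
print(proj('top',b2w([-.15,-.28,.045])),proj('top',b2w([-.192,-.27,.045])))
for n in('laid','c4'):
    im=cv2.imread(f'pics/{n}.png'); m=(im.min(2)>190).astype(np.uint8); m[:175]=0;m[:,:355]=0;m[275:]=0;m[:,470:]=0
    n_,l,s,c=cv2.connectedComponentsWithStats(m);i=1+np.argmax(s[1:,4]);print(s[i],c[i])
    r=cv2.minAreaRect(np.argwhere(l==i)[:,::-1].astype(np.float32));print(r,w2b(atz('top',r[0],.006)))
E
python3 -c "
import cv2
a=cv2.imread('pics/c4.png')[160:280,350:480]
cv2.imwrite('pics/cov.png',cv2.resize(a,None,fx=4,fy=4))"
```

```text
[[407.73485439 201.70189395]] [[408.8343799  216.97933887]]
[ 363  186   88   67 2922] [406.41512663 219.28028747]
((407.66241455078125, 221.45220947265625), (61.963722229003906, 75.84630584716797), 73.61045837402344) [-0.20091045 -0.27713018  0.006     ]
[ 363  186   88   67 2895] [406.50051813 219.32366149]
((407.7941589355469, 222.1764678955078), (60.39137268066406, 77.61139678955078), 75.96376037597656) [-0.20299283 -0.27686947  0.006     ]
```

View pics/cov.png

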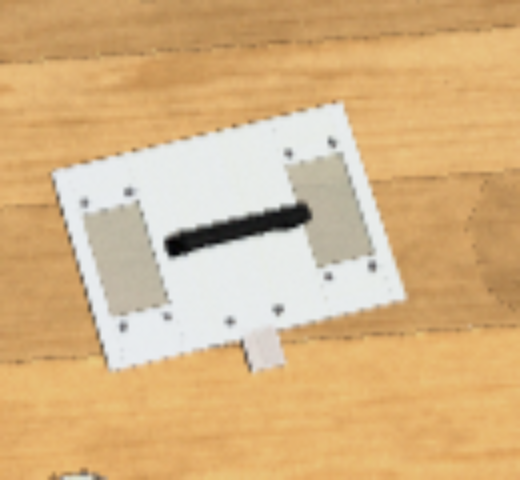

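The cover sits about 4 cm nearer the robot than where I released it, so it was knocked. Its corners in the crop are (53,172), (342,102), (405,298) and (110,368). I'll fit its pose from those.

Run:
```python
from h import *
from scipy.optimize import least_squares
C=np.array([(53,172),(342,102),(405,298),(110,368)])/4+[350,160]-.375
X=np.array([(.074,.11),(.074,-.11),(-.074,-.11),(-.074,.11)])
W=np.array([w2b(atz('top',c,.006))[:2] for c in C]); print(W)
def f(p): 
    c,s=np.cos(p[2]),np.sin(p[2]); return (X@np.array([[c,s],[-s,c]])+p[:2]-W).ravel()
r=least_squares(f,[-.19,-.27,0]);print(r.x,np.round(r.fun*1e3,1))
P=b2w([*r.x[:2],.0]);print('world',P, 'handle top px predicted',proj('top',P+[0,0,.045]))
print(bot.inverse_kinematics(P+[0,0,.02],ori(r.x[2])))
```

```text
[[-0.11856606 -0.16804521]
 [-0.11767958 -0.3866329 ]
 [-0.26412085 -0.38551657]
 [-0.26294108 -0.16768557]]
[-0.19082689 -0.27697006 -0.00203496] [ 2.   0.9  0.6 -0.5 -0.9 -1.3 -1.7  0.9]
world [ 0.49314482 -0.35082252  0.        ] handle top px predicted [[411.10749658 215.99577197]]
[ 0.20452265  0.84718359  0.47829997  1.80105465 -0.61071417  0.64538523
  1.20502439]
```

```bash
python3 - <<'E'
from h import *
H=[-.191,-.2755]
bot.command_gripper(.5); bot.goto(b2w([*H,.13]),ori()); snap('side','pre'); 
print(bot.servo_line(b2w([*H,.0195]),velocity=.12,f_stop=12)); st('down')
bot.command_gripper(0,100); st('grip')
bot.servo_line(b2w([*H,.20]),velocity=.15); st('lift')
bot.servo_line(b2w([-.15,0,.24]),velocity=.2)
P,o=hand(.36,.032,.1); bot.servo_line(P,velocity=.12,ori=o)
P,o=hand(.36,.034,.012); print(bot.servo_line(P,velocity=.12,ori=o,f_stop=10)); st('at rim'); snap('side','rim'); snap('top','rimt')
E
python3 -c "
import cv2,numpy as np
a=cv2.imread('pics/rim.png')[140:280,250:390];b=cv2.imread('pics/rimt.png')[100:240,230:370]
cv2.imwrite('pics/r.png',cv2.resize(np.hstack([a,b]),None,fx=2.85,fy=2.85,interpolation=cv2.INTER_CUBIC))"
```

```text
False
down t56.8 tcp_box [-0.1908 -0.2758  0.0202] F [0.2 0.9 0.4] g0.496 q7 1.36
grip t57.2 tcp_box [-0.1906 -0.2756  0.0203] F [-1.8  1.4  9.9] g0.146 q7 1.36
lift t58.5 tcp_box [-0.1912 -0.2752  0.1992] F [-0.3  0.7 -4.6] g0.144 q7 1.21
False
at rim t62.3 tcp_box [-0.0135 -0.0002  0.1449] F [ 0.2  0.4 -4.3] g0.145 q7 0.59
```

View pics/r.png

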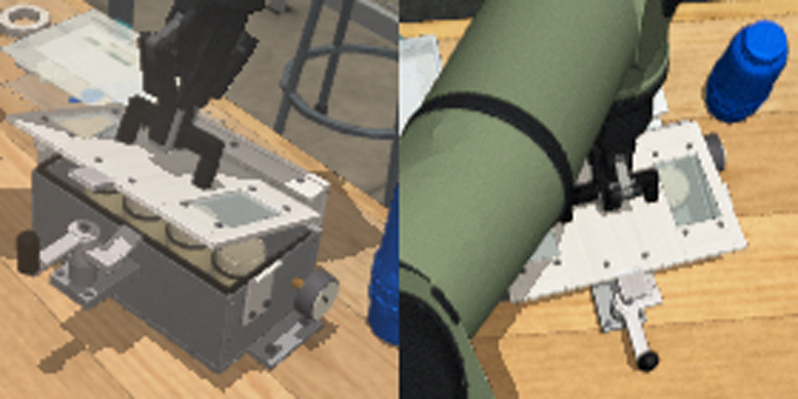

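```bash
python3 - <<'E'
from h import *
P,o=hand(.36,.034,.012); R=RB*Ro.from_euler('y',.36); org=P+R.apply([0,0,DG-.038])
L=np.array([(-.074,-.11,.006),(.074,-.11,.006),(-.074,.11,.006)])
for dy in(-.004,0,.004):
    w=org+R.apply(L+[0,dy,0]); print(dy,'side crop',np.round((proj('side',w)-[250,140]+.3)*2.85,0).tolist(),'top crop',np.round((proj('top',w)-[230-140,100]+.3)*2.85,0).tolist())
E
python3 -c "
import cv2,numpy as np
a=cv2.imread('pics/rim.png')[150:240,245:375];b=cv2.imread('pics/rimt.png')[130:220,235:365]
cv2.imwrite('pics/r2.png',cv2.resize(np.vstack([a[35:],b]),None,fx=4.1,fy=4.1,interpolation=cv2.INTER_CUBIC))"
```

```text
-0.004 side crop [[216.0, 243.0], [323.0, 214.0], [7.0, 113.0]] top crop [[750.0, 244.0], [699.0, 119.0], [513.0, 300.0]]
0 side crop [[212.0, 240.0], [319.0, 211.0], [4.0, 111.0]] top crop [[746.0, 245.0], [695.0, 120.0], [509.0, 301.0]]
0.004 side crop [[208.0, 237.0], [315.0, 209.0], [1.0, 109.0]] top crop [[742.0, 246.0], [691.0, 121.0], [505.0, 302.0]]
```

The corners observed in the composite, top (747,243) and (697,122) and side (322,210), fit a lateral offset of about -1 to -2 mm. I'll correct that by 1.5 mm and hook the cover in.

```bash
python3 - <<'E'
from h import *
Y=.0015
for a,s,u in[(.36,.034,.003),(.36,.015,.002),(.36,.0,.002),(.36,.0,.0005)]:
    P,o=hand(a,s,u,Y); h=bot.servo_line(P,velocity=.05,ori=o,f_stop=12); st(f'{a},{s},{u} stop={h}')
    if h: break
else:
    for a in(.28,.2,.13,.08,.05):
        P,o=hand(a,0,.0005,Y); h=bot.servo_line(P,velocity=.04,ori=o,f_stop=14); st(f'{a} stop={h}')
        if h: break
snap('side','dn')
E
python3 -c "
import cv2,numpy as np
a=cv2.imread('pics/dn.png')[140:280,250:390]
cv2.imwrite('pics/d.png',cv2.resize(a,None,fx=4,fy=4,interpolation=cv2.INTER_CUBIC))"
```

```text
0.36,0.034,0.003 stop=False t62.7 tcp_box [-0.0139  0.0017  0.1347] F [-0.1 -0.5 -4.2] g0.144 q7 0.59
0.36,0.015,0.002 stop=False t63.2 tcp_box [0.0039 0.0013 0.1272] F [ 0.7  0.4 -4.7] g0.145 q7 0.57
0.36,0.0,0.002 stop=False t63.7 tcp_box [0.018  0.0014 0.1219] F [-0.4 -0.5 -4.5] g0.146 q7 0.56
0.36,0.0,0.0005 stop=False t63.9 tcp_box [0.0181 0.0013 0.121 ] F [ 0.  -0.1  1.7] g0.142 q7 0.56
0.28 stop=False t64.2 tcp_box [0.015  0.0016 0.1178] F [-1.2 -2.2  1.8] g0.142 q7 0.59
0.2 stop=False t64.5 tcp_box [0.0128 0.0017 0.114 ] F [-3.2 -1.9  6.5] g0.144 q7 0.63
0.13 stop=False t64.7 tcp_box [0.0112 0.0016 0.1105] F [-2.4 -1.5  6.2] g0.144 q7 0.66
0.08 stop=False t65.0 tcp_box [0.0103 0.0015 0.1079] F [-0.2 -1.9  6.4] g0.148 q7 0.69
0.05 stop=False t65.2 tcp_box [0.0099 0.0015 0.1065] F [ 1.2 -2.   8.8] g0.144 q7 0.71
```

View pics/d.png

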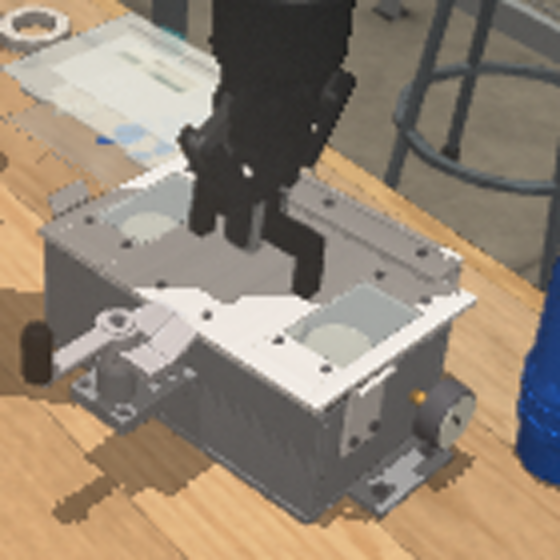

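The cover is down between the side guides with its rear edge under the lip, and the cam is still open. I'll release it, check from above, then turn the cam.

```bash
python3 - <<'E'
from h import *
P,o=hand(.043,0,.0,.0015); bot.servo_line(P,velocity=.04,ori=o,f_stop=14); st()
bot.command_gripper(.5); bot.dwell(.3); st('rel')
bot.servo_line(P+[0,0,.11],velocity=.15)
bot.goto(b2w([-.105-.06,0,.22]),ori(.03-np.pi/2)); st()
snap('top','k1'); snap('side','k1s')
bot.servo_line(b2w([-.105-.06,-.002,.117]),velocity=.12,f_stop=12); st('down')
bot.command_gripper(0,60); st('grip'); snap('side','k2s')
E
python3 -c "
import cv2,numpy as np
a=cv2.imread('pics/k1s.png')[140:280,250:390];b=cv2.imread('pics/k2s.png')[140:280,250:390]
cv2.imwrite('pics/k.png',cv2.resize(np.hstack([a,b]),None,fx=2.85,fy=2.85,interpolation=cv2.INTER_CUBIC))"
```

```text
t65.5 tcp_box [0.0097 0.0015 0.1061] F [-2.3  0.2 16.6] g0.149 q7 0.71
rel t66.2 tcp_box [0.0088 0.0016 0.1052] F [ 0.5  0.8 -0.8] g0.498 q7 0.72
 t68.2 tcp_box [-1.645e-01  1.000e-04  2.198e-01] F [ 0.1 -0.2 -0.6] g0.502 q7 -0.46
down t69.3 tcp_box [-0.1648 -0.0022  0.1175] F [-0.7  0.   0.2] g0.504 q7 -0.32
grip t69.6 tcp_box [-0.1648 -0.0019  0.1175] F [-1.4  2.   7.8] g0.174 q7 -0.32
```

View pics/k.png

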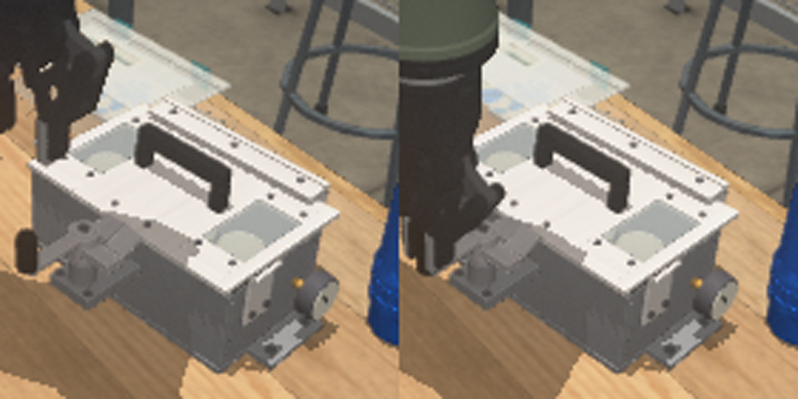

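The cover lies in place and the knob is gripped. Turning the cam home.

```bash
python3 - <<'E'
from h import *
for a0,a1 in[(.03,.5),(.5,.95),(.95,1.3),(1.3,1.6)]:
    cam_arc(a0,a1,2,.117,v=.07); st(f'{a1}')
bot.dwell(.3); bot.command_gripper(.5); s=st('rel'); bot.servo_line(s['tool_pos']+[0,0,.1],velocity=.15)
bot.goto(np.array([.45,.28,.3]),ori()); bot.dwell(.3); st(); snap('top','f'); snap('side','fs')
E
python3 -c "
import cv2,numpy as np
a=cv2.imread('pics/fs.png')[150:270,250:385];b=cv2.imread('pics/f.png')[110:230,235:370]
cv2.imwrite('pics/ff.png',cv2.resize(np.hstack([a,b]),None,fx=2.95,fy=2.95,interpolation=cv2.INTER_CUBIC))"
```

```text
0.5 t70.4 tcp_box [-0.1575 -0.0288  0.1174] F [-1.5 -0.6 11.4] g0.176 q7 0.08
0.95 t71.2 tcp_box [-0.1396 -0.0488  0.1174] F [-0.7 -0.5 12.1] g0.177 q7 0.44
1.3 t71.8 tcp_box [-0.1208 -0.0577  0.1174] F [-1.4  0.6 13.3] g0.173 q7 0.71
1.6 t72.4 tcp_box [-0.1045 -0.0598  0.1172] F [-10.3   0.2  19.4] g0.175 q7 0.92
rel t73.1 tcp_box [-0.1033 -0.0597  0.1168] F [ 0.3  0.4 -0.6] g0.500 q7 0.93
 t75.8 tcp_box [-0.1315  0.3521  0.3   ] F [ 0.4  0.4 -0.3] g0.501 q7 -0.02
```

View pics/ff.png

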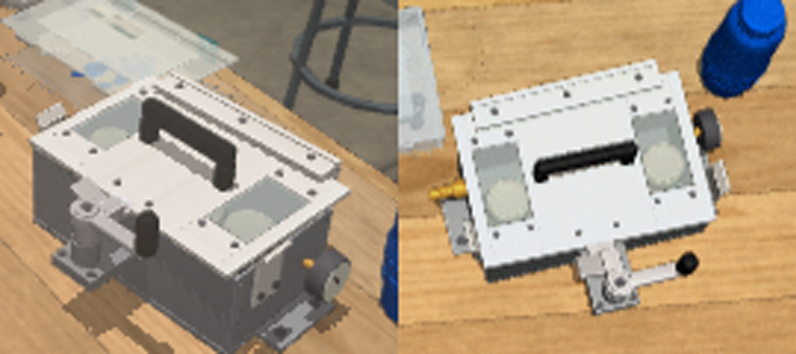

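The lever points to the box's right, the claw is on the tongue, and the cover looks as it did at the start. I'll compare numerically with the first pictures before handing in.

Run:
```python
from h import *
for a,b,(y0,y1,x0,x1) in[('top0','f',(125,215,245,350)),('side0','fs',(175,265,258,372))]:
    A,B=[cv2.imread(f'pics/{n}.png',0)[y0:y1,x0:x1].astype(np.float32) for n in(a,b)]
    print(a,'shift px',cv2.phaseCorrelate(A,B,cv2.createHanningWindow(A.shape[::-1],cv2.CV_32F)),'mean diff',np.abs(A-B).mean())
for p in[(333,201),(299,205)]: pass
def knob(n):
    im=cv2.imread(f'pics/{n}.png');m=(im.max(2)<60).astype(np.uint8);m[:194]=0;m[210:]=0;m[:,:320]=0;m[:,345:]=0;return np.argwhere(m).mean(0)[::-1]
print('knob',knob('top0'),knob('f'))
for c,a,b,uv in[('top','top0','f',(347,125))]:
    A,B=[cv2.imread(f'pics/{n}.png',0)[100:145,330:370].astype(int) for n in(a,b)];print('bottle diff',np.abs(A-B).mean())
A,B=[cv2.imread(f'pics/{n}.png',0)[160:186,140:168].astype(int) for n in('top0','f')];print('cap diff',np.abs(A-B).mean())
```

```text
top0 shift px ((-0.4173515033275237, -0.5899457338946874), 1.051339086387383) mean diff 12.125608
side0 shift px ((0.09661206234365949, -0.5594542847868382), 0.99560649589256) mean diff 5.338499
knob [332.60526316 200.36842105] [332.25641026 199.15384615]
bottle diff 5.58
cap diff 19.51098901098901
```

Run:
```python
from h import *
A,B=[cv2.imread(f'pics/{n}.png').astype(int) for n in('side0','fs')]
f=lambda I:np.argwhere((I[140:165,228:248,0]>I[140:165,228:248,2]+60)).mean(0)
print('cap side centroid',f(A),f(B)); st(); bot.sign_off()
```

```text
cap side centroid [9.17964072 9.05988024] [9.2  8.96]
 t75.9 tcp_box [-0.1316  0.3523  0.3   ] F [-0.5  0.6  0.1] g0.497 q7 -0.02
the job is handed in; nothing more can be done
```

I ran the whole job and handed it in at 75.9 s; no verdict came back. I turned the cam open, unhooked the cover and laid it flat on the bench to the right. I stood all four cartridges in a row inside the box, hooked and lowered the cover, and turned the cam home.

- **Cover knocked:** After I released it on the bench, it ended up about 4 cm nearer the robot. I measured its new position from the top picture and gripped it there.
- **Last checks:** The cover is within about 0.6 px (1–1.5 mm) of where it started. The knob is back home, about 1 px from its first position, on the far-home side. The cartridge tops show through both windows, and the robot was clear of everything.
- **Blue parts:** The loose blue part is unmoved in the side view. The same check in the top view differed (19.5 grey levels), probably because the arm or its shadow was over it. The bottle beside the box showed only a small difference (5.6 grey levels) and looked unmoved.

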